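# Load a bean slide under the microscope's spring clip

### The arm

A 6-joint arm with a two-finger parallel gripper is mounted at the origin on the work surface. World frame = base frame: x ahead of the robot, y to its left, z up, the work surface at z = 0. Lengths are in m, angles in rad, forces in N, time in s.
With the tool pointing down it reaches from about 0.35 to 0.85 m from the base axis. Payload 8.1 kg.
Tool frame: the origin (TCP) lies at the very end of the fingers, on their centre line; the grasp point (between the pads) lies 19 mm behind it; z points along the fingers, x is the direction in which the jaws open and shut, and the axes are right-handed (so a half turn about z gives the same grasp; the last joint's range is limited). The gripper opens to 93 mm and grips with 3 to 60 N. Pads are 15 mm wide; open, the fingers measure 128 mm over their backs; the gripper's body (75 mm by 188 mm) begins 65 mm behind the grasp point.
Start: joints at [1.182, 0.13, 1.488, -0, 1.523, -0.085], TCP at [0.179, 0.573, 0.219] pointing down, gripper open.
Joint ranges: [-2.96, 2.96], [-0.89, 2.26], [0.02, 2.5], [-1.34, 4.48], [0, 2.73], [-2.66, 2.66]. Speed limits (rad/s): [2.39, 2.39, 2.79, 3.14, 3.14, 3.14].

### API

Orientations are given as a rotation vector (axis times angle).
In Python, from plant import robot gives the robot as it stands. The module is installed in compiled form; this text tells all that it offers.
- The arm moves only by the tool jog_arm, never from a script. Its argument "commands" is one flat list of numbers, 5 for each row, row after row: the gripper's target within -1 to 1 (shut at 1, half-way at 0, fully open at -1), then the shift along the tool's x, y, z in m, then the turn about the tool's z in degrees. A call has 1 to 20 rows; each row shifts and turns the commanded pose from where the row before left it, along the tool's axes as they then stand; what a row does not reach is not made up. A row lasts 1/12 s, in which the tool goes at most 41.7 mm and 7.16 degrees, less where a joint would pass 70% of its speed; a pose out of reach is approached as far as the arm can. A call is refused whole if a number of a shift passes 0.0417 or a number of a turn 7.16, either way. A call with a gripper value outside its range is refused whole. The fingers move at their own pace and stop on an object; "grip_force" is the grip in N (left out, the last holds). Time passes only in rows, so rows that do not move let the fingers close. It gives the time, the measured TCP pose, the force and the opening at its end, in the units of the state.
- robot.read_state(): the state, without advancing time (a new reading comes with each control period).
- robot.read_camera(name): name is "scene" or "top" or "wrist"; returns a dict with "img" (400x640x3 uint8, blue, green, red), "vfov" (degrees; the focal length in pixels is half the picture's height over the tangent of half this angle, whatever the lens; pixels are square), "cx", "cy" (the principal point, pixels), "extrinsics" (4x4, takes a point from world to camera coordinates). Camera axes: x right, y down, z forward; pixel columns grow to the right and rows downward; lengths in m; the calibration is good to about 2 mm. A picture is of the moment at which its call begins. There is no depth.
- robot.close_job(): hands the job in, once; it reports no verdict.
Trained networks look in a picture, given as the dict that the camera call returned (one of the last four; its "shot" number tells which), for a name from the list of things; names that differ only in an ending like _2 or _b are one class to them, and where a whole thing is asked for, a point or a joint stands for the part that bears it (a point fixed in the world has none). Each returns a list of dicts, best first, with "score" (0 to 1); they miss things now and then, are a little off and sometimes report something else, mostly with a low value. They report only what shows in the picture. A call takes as long as a camera call. They do not tell look-alikes from the thing itself.
- robot.recognise(thing, picture): "box" ([centre column, centre row, width, height] as shares, 0 to 1, of the picture: columns of its width, rows of its height, round what is visible of it).
- robot.pinpoint(thing, picture): "position" ([row, column] as shares, 0 to 1, of the picture: columns of its width, rows of its height: a listed point, or the origin of a listed thing).
The state is a dict: "t": time; "q": joint angles; "dq": joint speeds; "joint_torque": joint torques, N m; "tool_pos": TCP position; "orientation": TCP orientation; "force": force on the tool from outside, world axes, zero at the start; "wrist_torque": the same for the moment, N m; "opening": finger opening in m.
Only numpy, scipy, OpenCV 4.12 (cv2) and the standard library are available. Lean on these libraries where they do the work, as an engineer would, in place of code of your own. Each camera call takes 0.05 s, during which the arm holds its last target.

### The job

The slide with the roasted beans lies in the slideway of the inspection microscope, short of the spring clip. Hold the clip's red thumb plate down with one fingertip so that its jaw stands clear, and with the other finger push the slide beneath the jaw, fully home against the end stop, keeping the jaw off the slide until it is there; then let go, so that the clip comes down and clamps the slide. Only press and push: do not lift the slide, and leave everything else on the base and the counter where it is.

Things in the scene. Friction and masses are not known exactly. Their poses are not given: they have to be found in the camera images.
- stand: Inspection microscope fixed to the counter. Its white base is 18 mm thick, x -77 to +128 and y -185 to +130 mm in its own frame; z up. Origin at counter height, exactly below the centre of a slide that is home. On it a black slideway bed runs along y (y -45 to +120, x -28 to +28 mm), its floor 30 mm above the counter. The slide travels towards -y.
- home (a point): Point on the slideway floor, 30 mm above the counter, where the underside centre of the slide lies when it is home (stand x 0, y 0). Axes as the stand's. Guide rails 3 mm high run along y on both sides of the slideway, with 43 mm clear between them.
- stop_face (a point): Centre of the steel end stop's face that the slide's leading end meets, at stand y = -30 mm; 47 mm wide, its top 10 mm above the slideway floor.
- hinge (a point): Middle of the clip's hinge, which runs along y beside the slideway at stand x = +34 mm, 38 mm above the counter, between two dark cheeks at stand y = -27 and +39 mm (tops 42 mm above the counter, reaching to x = +39.5 mm).
- column (a point): Top of the steel column (22 mm thick, 303 mm above the counter) at stand x = +85, y = -140 mm. Its focus wheel sticks out to x = +48 mm at about 210 mm height. The lens head, 131 to 257 mm above the counter and 62 mm across, is swung aside to about stand x = +52, y = -253 mm.
- sample: Slide to load: aluminium plate 40 mm wide (x), 60 mm long (y), 8 mm thick, about 60 g, three dark roasted bean halves on top. At its trailing end (+y) a lip 30 mm wide stands flush with the end face, up to 15 mm above the underside: push on that end. Origin at the centre of its underside, axes as the stand's. Starts loose in the slideway, its centre at stand y +48 to +70 mm.
- thumb_top (a point): Centre of the top of the clip's red thumb plate, moving with the clip. The plate is 36 mm across by 60 mm along the slideway (stand y -24 to +36 mm). At rest it slopes up away from the hinge at 24 degrees, this point near stand x +62, y +6 mm, 45 mm above the counter. At joint 0.42 it is level, its top 33 mm above the counter, x +44 to +80 mm.
- clip (a joint): Spring clip, rad: 0 at rest with nothing under the jaw, about 0.15 with the jaw resting on the slide, above 0.2 with the jaw clear of it, 0.5 at its stop. Grows as the thumb plate is pressed down; holding it down takes about 4 to 7 N at the middle of the plate, and it springs back when let go.
- jaw_foot (a point): Underside of the foot of the clip's jaw, 10 by 10 mm, moving with the clip. It stands over stand x +3 to +13, y -19 to -9 mm. At rest it is 4 mm above the slideway floor, too low for the slide to pass.
- spare_slide: Spare sample slide, same size and make as the sample but with pale green beans, lying flat on the microscope's base beyond the end stop; origin at the centre of its underside; not part of the job, leave it alone.
- brush: Small cleaning brush, 130 mm long, 16 mm wide, lying on the rear of the microscope's base; origin at the middle of its underside; not part of the job, leave it alone.
- jar: Glass jar of beans with a blue lid, 74 mm across and 101 mm tall, on the counter; origin under its centre; not part of the job, leave it alone.
- tin: Round tin, 84 mm across and 55 mm tall; origin under its centre; not part of the job, leave it alone.
- mug: White mug, 80 mm across and 85 mm tall, handle at its own +y; origin under its centre; not part of the job, leave it alone.
- tamper: Dark steel coffee tamper, 58 mm across and 82 mm tall; origin under its centre; not part of the job, leave it alone.
- cup: Small steel dosing cup, 58 mm across and 45 mm tall; origin under its centre; not part of the job, leave it alone.
- spoon: Cupping spoon, 160 mm long, lying on the counter; origin at the middle of its underside; not part of the job, leave it alone.
Mind the look-alikes: they are no part of the job. What is shaped like the sample but brown or turquoise is not meant.

How it is judged:
By the outcome, as a careful person would: the job done as asked, in the order asked, and still so for the second after the job is handed in, with the robot touching nothing.
It also fails if it takes over 48 s, if anything falls off the work surface, if the arm or the gripper's body presses on something with over 40 N, if the wrist force passes 120 N, or if a joint passes its speed limit or range.

## Working session

There is one attempt and no reset: what is moved stays moved. The work goes in short steps, Python scripts to look and compute and a tool call to move; the robot and the scene stay as the last step left them, time stands still between calls to the robot, and variables do not carry over. Pictures are saved under pics/ and viewed, and the job is handed in when it is done.

Besides the shell and the picture viewer there is one more tool, called after "Emit:" by a JSON object that holds its "op" and its "data", one argument or row to a line. jog_arm: Moves the arm, as the interface text tells. Its arguments: {"type":"object","properties":{"commands":{"type":"array"},"grip_force":{"type":"number"}},"required":["commands"]}

```bash
mkdir -p pics
cat > h.py <<'E'
import numpy as np, cv2
from plant import robot
def shot(n,f):
    p=robot.read_camera(n); cv2.imwrite('pics/'+f,p['img']); return p
def ray(p,row,col):
    H,W=400,640
    f=H/2/np.tan(np.radians(p['vfov'])/2)
    d=np.array([(col*W-p['cx'])/f,(row*H-p['cy'])/f,1.])
    E=np.array(p['extrinsics']); R=E[:3,:3]; t=E[:3,3]
    return -R.T@t, R.T@d
def atz(p,row,col,z):
    o,d=ray(p,row,col); return o+d*(z-o[2])/d[2]
def proj(p,X):
    f=200/np.tan(np.radians(p['vfov'])/2)
    E=np.array(p['extrinsics']); c=E[:3,:3]@np.array(X)+E[:3,3]
    return np.array([p['cx']+f*c[0]/c[2],p['cy']+f*c[1]/c[2]])
E
python3 - <<'E'
from h import *
s=robot.read_state(); print(s)
for n in ['scene','top','wrist']:
    p=shot(n,n+'1.png'); print(n,p['vfov'],p['cx'],p['cy'],np.round(p['extrinsics'],3).tolist())
    for t,z in [('stand',0),('home',.03),('stop_face',.035),('hinge',.038),('column',.303),('sample',.03),('thumb_top',.045),('jaw_foot',.034),('spare_slide',.018)]:
        for r in robot.pinpoint(t,p)[:3]:
            a=r['position']; print(n,t,round(r['score'],2),np.round([a[1]*640,a[0]*400]),np.round(atz(p,a[0],a[1],z),4))
E
```

```text
{'t': 0.0, 'q': array([ 1.18158389e+00,  1.31140316e-01,  1.48926087e+00, -1.70791381e-05,
        1.52299264e+00, -8.54175746e-02]), 'dq': array([-6.93653016e-04, -4.47646086e-04, -3.36943445e-04,  6.32413125e-05,
       -3.23260741e-04,  9.75405507e-04]), 'joint_torque': array([ 1.11246343e-03, -5.59840643e+01, -4.91767323e+01,  7.68422987e-02,
        3.52760672e-02, -1.98789330e-04]), 'tool_pos': array([0.17926781, 0.57200675, 0.21761001]), 'orientation': array([ 2.53122876e+00,  1.85916439e+00, -2.40017608e-03]), 'force': array([-0.43658306, -0.33603585,  0.33948961]), 'wrist_torque': array([-0.01405772,  0.01183688,  0.0063139 ]), 'opening': 0.09283404756303242}
scene 55.50962089185189 322.4527567414858 194.74613113862105 [[0.279, 0.96, -0.009, -0.133], [0.622, -0.187, -0.76, -0.187], [-0.732, 0.206, -0.649, 1.714], [0.0, 0.0, 0.0, 1.0]]
scene stand 0.6 [346. 228.] [ 0.5137  0.0777 -0.    ]
scene stand 0.19 [424. 206.] [0.4866 0.3972 0.    ]
scene home 0.61 [346. 222.] [0.5152 0.0769 0.03  ]
scene stop_face 0.68 [337. 223.] [0.5127 0.0411 0.035 ]
scene stop_face 0.34 [350. 227.
[... 910 characters left out ...]
top_face 0.72 [311. 214.] [0.5127 0.0355 0.035 ]
top hinge 0.76 [295. 200.] [0.556  0.0824 0.038 ]
top sample 0.8 [274. 212.] [0.5225 0.1455 0.03  ]
top sample 0.78 [224. 224.] [0.4899 0.2925 0.03  ]
top sample 0.73 [227. 172.] [0.6445 0.2853 0.03  ]
top thumb_top 0.58 [300. 192.] [0.5784 0.0669 0.045 ]
top jaw_foot 0.76 [300. 209.] [0.5277 0.0668 0.034 ]
top jaw_foot 0.5 [184. 264.] [0.3749 0.4057 0.034 ]
top spare_slide 0.7 [459. 175.] [ 0.6241 -0.4101  0.018 ]
top spare_slide 0.6 [326. 215.] [ 0.5107 -0.0078  0.018 ]
wrist 60.690435434716335 324.47255609694054 202.92171298128855 [[0.3, 0.954, 0.001, -0.6], [0.919, -0.289, 0.268, -0.032], [0.256, -0.08, -0.963, 0.39], [0.0, 0.0, 0.0, 1.0]]
```

Run:
```python
import cv2
a=cv2.imread('pics/top1.png'); cv2.imwrite('pics/topc.png',cv2.resize(a[140:290,200:360],None,fx=4.9,fy=4,interpolation=cv2.INTER_CUBIC)[:, :])
a=cv2.imread('pics/scene1.png'); cv2.imwrite('pics/scenec.png',cv2.resize(a[130:290,240:450],None,fx=3.75,fy=3.75,interpolation=cv2.INTER_CUBIC))
```

```text
(no output)
```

View pics/top1.png

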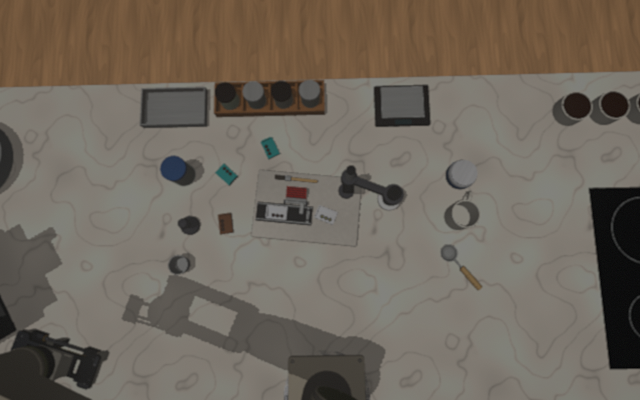

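View pics/topc.png

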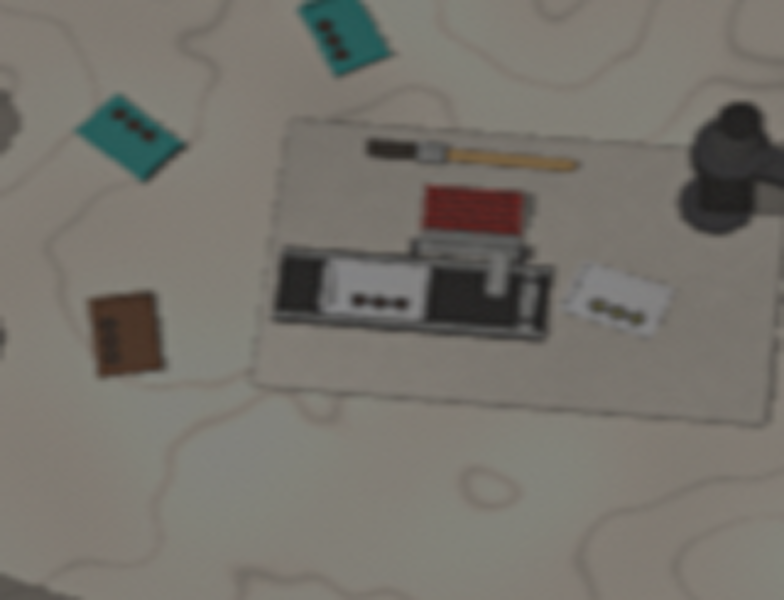

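View pics/scenec.png

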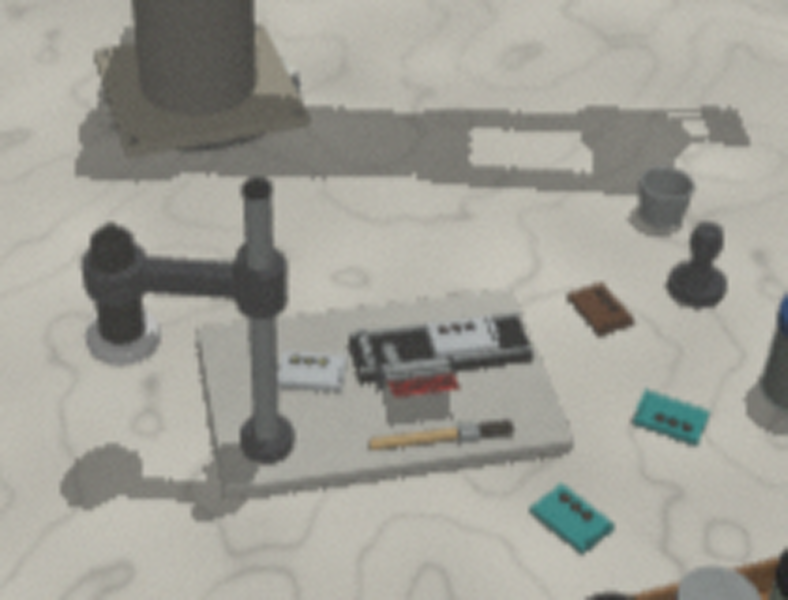

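View pics/scene1.png

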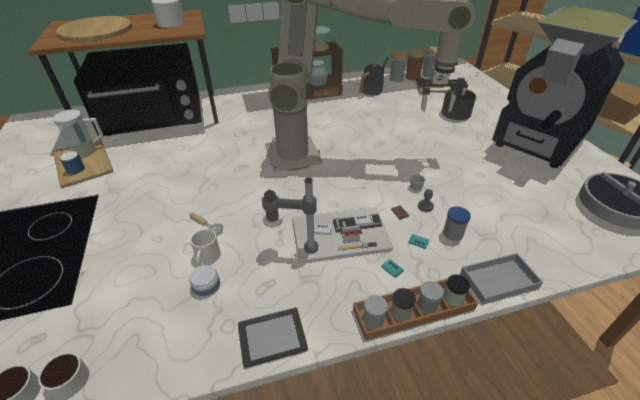

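Emit:
{"op": "jog_arm", "data": {
  "commands": [-1, -0.0216, 0.0297, 0, 0, -1, -0.0216, 0.0297, 0, 0, -1, -0.0216, 0.0297, 0, 0, -1, -0.0216, 0.0297, 0, 0, -1, -0.0216, 0.0297, 0, 0, -1, -0.0216, 0.0297, 0, 0, -1, -0.0216, 0.0297, 0, 0, -1, -0.0216, 0.0297, 0, 0, -1, -0.0216, 0.0297, 0, 0, -1, -0.0216, 0.0297, 0, 0, -1, -0.0216, 0.0297, 0, 0, -1, -0.0216, 0.0297, 0, 0, -1, -0.0216, 0.0297, 0, 0, -1, -0.0216, 0.0297, 0, 0, -1, -0.0216, 0.0297, 0, 0, -1, -0.0216, 0.0297, 0, 0]
}}

```text
t: 2.83
tool_pos: [0.5304, 0.0989, 0.2189]
orientation: [2.532, 1.859, 0.001]
force: [0.3, 1.2, -0.6]
opening: 0.0927
```

Emit:
{"op": "jog_arm", "data": {
  "commands": [-1, 0, 0, 0, 6.8, -1, 0, 0, 0, 6.8, -1, 0, 0, 0, 6.8, -1, 0, 0, 0, 6.8, -1, 0, 0, 0, 6.8, -1, 0, 0, 0, 6.8, -1, 0, 0, 0, 6.8, -1, 0, 0, 0, 6.8, -1, 0, 0, 0, 6.8, -1, 0, 0, 0, 6.8, -1, 0, 0, 0, 6.8, -1, 0, 0, 0, 6.8, -1, 0, 0, 0, 6.8, -1, 0, 0, 0, 6.8, -1, 0, 0, 0, 6.8, -1, 0, 0, 0, 6.8, -1, 0, 0, 0, 6.8, -1, 0, 0, 0, 0]
}}

```text
t: 4.33
tool_pos: [0.5295, 0.1006, 0.2187]
orientation: [-2.92, 1.16, -0.0]
force: [0.3, -0.3, -0.2]
opening: 0.093
```

Run:
```python
from h import *
s=robot.read_state(); print(s)
for n in ['wrist','top']:
    p=shot(n,n+'2.png'); print(n,p['vfov'],p['cx'],p['cy'],np.round(p['extrinsics'],3).tolist())
    for t,z in [('stand',0),('home',.03),('stop_face',.035),('hinge',.038),('column',.303),('sample',.03),('thumb_top',.045),('jaw_foot',.034),('spare_slide',.018)]:
        for r in robot.pinpoint(t,p)[:3]:
            a=r['position']; print(n,t,round(r['score'],2),np.round([a[1]*640,a[0]*400]),np.round(atz(p,a[0],a[1],z),4))
```

```text
{'t': 4.3333, 'q': array([ 9.26427998e-02, -3.47526576e-02,  1.65857749e+00,  5.23219488e-06,
        1.51766427e+00,  8.49008229e-01]), 'dq': array([ 0.00142543,  0.00059526,  0.00187248,  0.00063871,  0.00222088,
       -0.23264889]), 'joint_torque': array([-7.80160743e-03, -4.74082339e+01, -4.92153811e+01,  6.33999403e-02,
       -5.12858096e-02,  2.82420605e+00]), 'tool_pos': array([0.52953386, 0.10062082, 0.2186745 ]), 'orientation': array([-2.91955068e+00,  1.15995854e+00, -1.41244111e-04]), 'force': array([ 0.29535634, -0.28402334, -0.24974867]), 'wrist_torque': array([-0.02462619,  0.17964563,  0.03638526]), 'opening': 0.09304242225785067}
wrist 60.690435434716335 324.47255609694054 202.92171298128855 [[0.727, -0.687, 0.001, -0.317], [-0.662, -0.701, 0.266, 0.39], [-0.182, -0.194, -0.964, 0.507], [0.0, 0.0, 0.0, 1.0]]
wrist stand 0.63 [328. 197.] [0.5161 0.0786 0.    ]
wrist home 0.79 [329. 202.] [0.5184 0.0799 0.03  ]
wrist home 0.6 [376. 165.] [0.5811 0.0757 0.03  ]
wrist stop_face 0.93 [342. 229.] [0.5088 0.0498 0.035 ]
wrist hinge 0.62 [352. 187.] [0.5483 0.0775 0.038 ]
w
[... 439 characters left out ...]
149, 0.553], [0.15, 0.016, -0.989, 1.185], [0.0, 0.0, 0.0, 1.0]]
top stand 0.76 [297. 215.] [0.5161 0.0793 0.    ]
top home 0.77 [295. 212.] [0.5188 0.0821 0.03  ]
top stop_face 0.68 [308. 213.] [0.5144 0.0448 0.035 ]
top hinge 0.96 [296. 199.] [0.5571 0.0786 0.038 ]
top hinge 0.61 [299. 218.] [0.5025 0.0709 0.038 ]
top column 0.69 [351. 171.] [ 0.5795 -0.0692  0.303 ]
top sample 0.59 [273. 209.] [0.5311 0.1474 0.03  ]
top thumb_top 0.54 [298. 194.] [0.5725 0.0715 0.045 ]
top jaw_foot 0.69 [302. 211.] [0.5222 0.0604 0.034 ]
top spare_slide 0.71 [323. 216.] [ 0.5081 -0.0009  0.018 ]
top spare_slide 0.44 [191. 224.] [0.4916 0.3934 0.018 ]
top spare_slide 0.15 [296. 197.] [0.5663 0.0805 0.018 ]
```

View pics/wrist2.png

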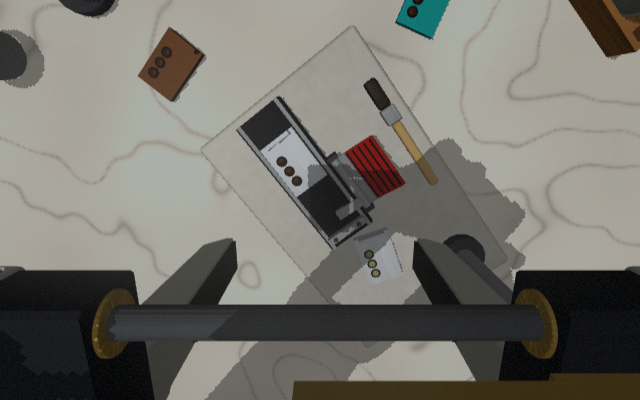

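Run:
```python
import cv2
a=cv2.imread('pics/wrist2.png'); a=cv2.convertScaleAbs(a,alpha=1.3,beta=20)
cv2.imwrite('pics/w2a.png',cv2.resize(a[85:255,225:425],None,fx=4,fy=3.5,interpolation=cv2.INTER_CUBIC))
cv2.imwrite('pics/w2b.png',cv2.resize(a[10:160,190:390],None,fx=4,fy=4,interpolation=cv2.INTER_CUBIC))
```

```text
(no output)
```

View pics/w2a.png

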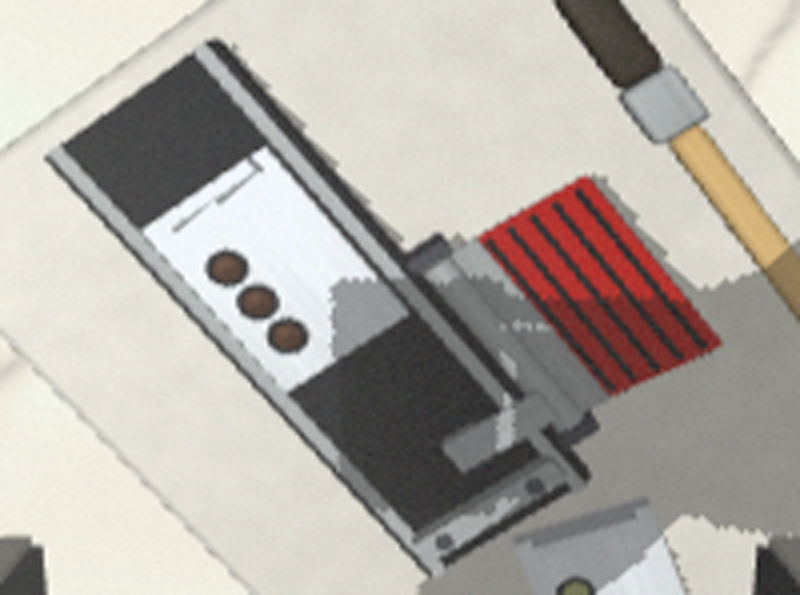

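View pics/w2b.png

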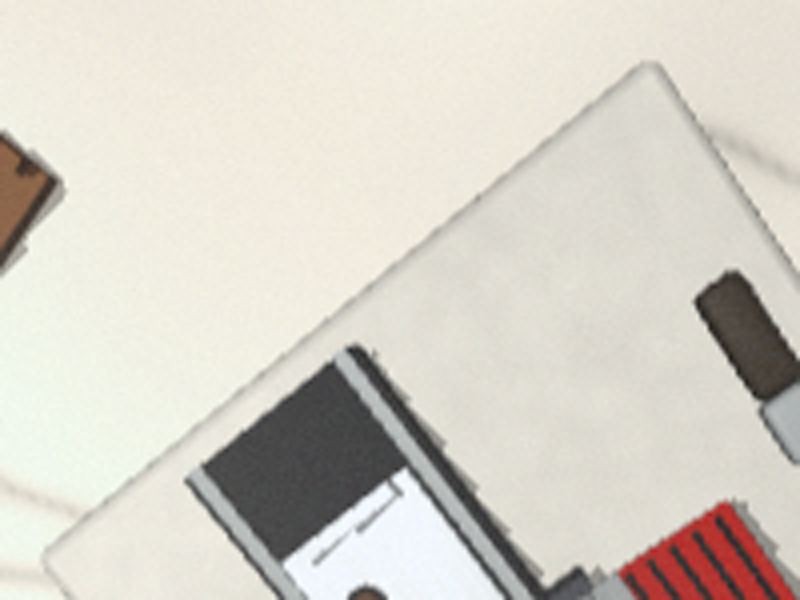

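Run:
```python
from h import *
from scipy.optimize import least_squares
p=robot.read_camera('wrist')
# thumb plate outer edge at rest: top centre (62,45), slope 24deg, half 18
c,s=np.cos(np.radians(24)),np.sin(np.radians(24))
P=[((-77,130,18),(200.8,148.3),.5),((128,130,18),(353,25.5),.5),((-21.5,120,30),(240.5,127.3),1),((21.5,120,33),(273.8,99.9),1),
((62+18*c,36,45+18*s),(373.5,135.6),1),((62+18*c,-24,45+18*s),(405,183.3),1),((62-18*c,36,45-18*s),(345,153.5),1)]
S=[((-20,-30,38),(297.5,197)),((20,-30,38),(327,175)),((-20,30,38),(260,150.1)),((15,30,45),(289.5,127.3))]
def W(v,q):
    x,y,th=v; C,Sn=np.cos(th),np.sin(th); q=np.array(q)/1000
    return [x+C*q[0]-Sn*q[1],y+Sn*q[0]+C*q[1],q[2]]
f=lambda v:np.concatenate([w*(proj(p,W(v,q))-np.array(u)) for q,u,w in P])
r=least_squares(f,[.515,.077,-.05],loss='soft_l1'); v=r.x; print('stand',v,np.degrees(v[2])); print(np.round(f(v).reshape(-1,2),1))
g=lambda u:np.concatenate([proj(p,W(v,np.array(q)+[u[0]*1000,u[1]*1000,0]))-np.array(x) for q,x in S])
r2=least_squares(g,[0,.06],loss='soft_l1'); print('slide',r2.x); print(np.round(g(r2.x).reshape(-1,2),1))
np.save('stand.npy',v)
```

```text
stand [ 0.51619615  0.07727322 -0.10283171] -5.89182282121638
[[-1.1  1.2]
 [ 0.5 -1.3]
 [ 0.9 -0.5]
 [-0.1  0.1]
 [-0.9 -0.5]
 [ 2.1  0.6]
 [-1.   0.4]]
slide [0.00032804 0.05978047]
[[-0.1 -0.7]
 [ 0.8 -1.4]
 [ 0.5  0.4]
 [-2.7  2.2]]
```

```bash
cat >> h.py <<'E'
from scipy.spatial.transform import Rotation as Ro
def plan(x,y,z,ang=None):
    "stand mm target, z m; prints total shift in present tool axes and turn"
    v=np.load('stand.npy'); s=robot.read_state(); R=Ro.from_rotvec(s['orientation']).as_matrix()
    C,S=np.cos(v[2]),np.sin(v[2])
    T=np.array([v[0]+(C*x-S*y)/1000,v[1]+(S*x+C*y)/1000,z])
    d=R.T@(T-s['tool_pos']); yaw=np.degrees(np.arctan2(R[1,0],R[0,0])-v[2])
    cur=s['tool_pos'][:2]-v[:2]; cur=np.array([C*cur[0]+S*cur[1],-S*cur[0]+C*cur[1]])*1000
    # stand -y unit in tool axes
    u=R.T@np.array([S,-C,0])
    print('t',s['t'],'cur stand',np.round(cur,1),'z',round(s['tool_pos'][2],4),'yaw',round(yaw,2),'F',np.round(s['force'],1),'open',round(s['opening'],4))
    print('shift tool',np.round(d,4),'turn',None if ang is None else round(yaw-ang,2),'stand -y in tool',np.round(u,3), 'tilt',np.round(R[:,2],3))
    return s
E
python3 - <<'E'
from h import *
plan(30.2,65.9,.09,-50)
E
```

```text
t 5.3833 cur stand [10.8 24.6] z 0.2186 yaw -37.11 F [-0.6 -0.3 -0.1] open 0.0933
shift tool [-0.0095 -0.0446  0.1286] turn 12.89 stand -y in tool [ 0.603  0.797 -0.   ] tilt [-0.  0. -1.]
```

Emit:
{"op": "jog_arm", "data": {
  "commands": [-0.85, -0.0019, -0.0089, 0.0257, 0, -0.85, -0.0019, -0.0089, 0.0257, 0, -0.85, -0.0019, -0.0089, 0.0257, 0, -0.85, -0.0019, -0.0089, 0.0257, 0, -0.85, -0.0019, -0.0089, 0.0257, 0, -0.85, 0, 0, 0, 6.45, -0.85, 0, 0, 0, 6.45, -0.85, 0, 0, 0, 0, -0.85, 0, 0, 0, 0]
}}

```text
t: 6.13
tool_pos: [0.553, 0.1397, 0.0902]
orientation: [-2.778, 1.468, -0.0]
force: [0.7, 0.6, 0.1]
opening: 0.086
```

Run:
```python
from h import *
plan(30.2,65.9,.036,-50)
p=shot('wrist','wrist3.png')
v=np.load('stand.npy')
C,S=np.cos(v[2]),np.sin(v[2])
for q in [(0,0,30),(-15,90,45),(15,90,45),(-20,30,38),(78.4,36,52.3),(78.4,-24,52.3),(-21.5,120,30),(-3,105.5,90),(63.5,26.2,90)]:
    x,y,z=np.array(q)/1000; print(q,np.round(proj(p,[v[0]+C*x-S*y,v[1]+S*x+C*y,z])))
```

```text
t 6.1333 cur stand [30.2 65.8] z 0.0902 yaw -49.81 F [0.7 0.6 0.1] open 0.086
shift tool [-0.0001  0.      0.0542] turn 0.19 stand -y in tool [ 0.764  0.645 -0.   ] tilt [ 0.  0. -1.]
(0, 0, 30) [365. 303.]
(-15, 90, 45) [252. 254.]
(15, 90, 45) [280. 221.]
(-20, 30, 38) [317. 304.]
(78.4, 36, 52.3) [410. 204.]
(78.4, -24, 52.3) [476. 261.]
(-21.5, 120, 30) [217. 226.]
(-3, 105.5, 90) [225. 255.]
(63.5, 26.2, 90) [421. 255.]
```

View pics/wrist3.png

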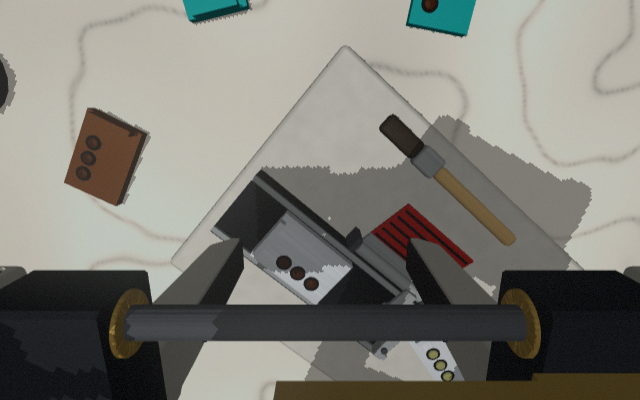

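Emit:
{"op": "jog_arm", "data": {
  "commands": [-0.85, 0, 0, 0.009, 0, -0.85, 0, 0, 0.009, 0, -0.85, 0, 0, 0.009, 0, -0.85, 0, 0, 0.009, 0, -0.85, 0, 0, 0.009, 0, -0.85, 0, 0, 0.009, 0, -0.85, 0, 0, 0, 0]
}}

```text
t: 6.77
tool_pos: [0.5525, 0.1394, 0.0343]
orientation: [2.775, -1.472, -0.001]
force: [1.5, -1.3, 3.6]
opening: 0.0864
```

Run:
```python
from h import *
plan(30.2,65.9,.036,-50)
p=shot('wrist','wrist4.png')
a=p['img']; cv2.imwrite('pics/w4.png',cv2.resize(a[180:400,170:470],None,fx=2.6,fy=2.6,interpolation=cv2.INTER_CUBIC))
p=shot('scene','s4.png')
a=p['img']; cv2.imwrite('pics/s4c.png',cv2.resize(a[130:290,270:440],None,fx=3.7,fy=3.7,interpolation=cv2.INTER_CUBIC))
```

```text
t 6.7667 cur stand [29.7 65.5] z 0.0343 yaw -50.0 F [ 1.5 -1.3  3.6] open 0.0864
shift tool [ 0.0001 -0.0006 -0.0017] turn -0.0 stand -y in tool [0.766 0.643 0.   ] tilt [-0.001 -0.    -1.   ]
```

View pics/w4.png

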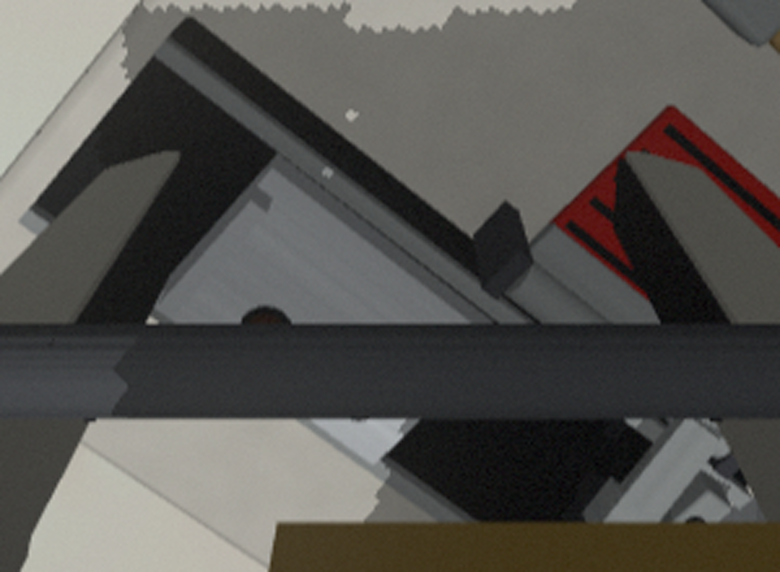

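View pics/s4c.png

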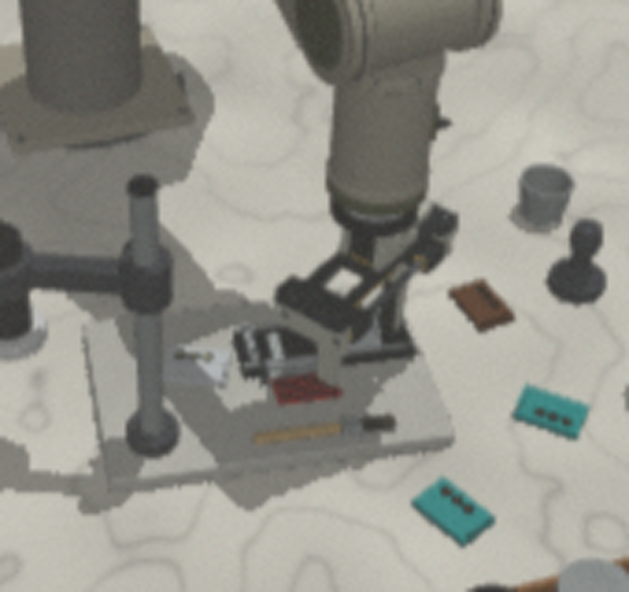

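Emit:
{"op": "jog_arm", "data": {
  "commands": [-0.85, 0, 0, -0.001, 0, -0.85, 0.0032, 0.0027, 0, 0, -0.85, 0.0032, 0.0027, 0, 0, -0.85, 0.0032, 0.0027, 0, 0, -0.85, 0.0032, 0.0027, 0, 0, -0.85, 0.0032, 0.0027, 0, 0, -0.85, 0.0032, 0.0027, 0, 0, -0.85, 0.0032, 0.0027, 0, 0, -0.85, 0.0032, 0.0027, 0, 0, -0.85, 0, 0, 0, 0]
}}

```text
t: 7.7
tool_pos: [0.5492, 0.1053, 0.037]
orientation: [2.774, -1.473, 0.0]
force: [0.2, 1.2, 4.2]
opening: 0.0857
```

Run:
```python
from h import *
plan(30.2,65.9,.036,-50)
p=shot('wrist','wrist5.png')
a=p['img']; cv2.imwrite('pics/w5.png',cv2.resize(a[180:400,170:470],None,fx=2.6,fy=2.6,interpolation=cv2.INTER_CUBIC))
```

```text
t 7.7 cur stand [30.  31.2] z 0.037 yaw -50.05 F [0.2 1.2 4.2] open 0.0857
shift tool [-0.0264 -0.0224  0.001 ] turn -0.05 stand -y in tool [0.767 0.642 0.001] tilt [-0.    -0.001 -1.   ]
```

View pics/w5.png

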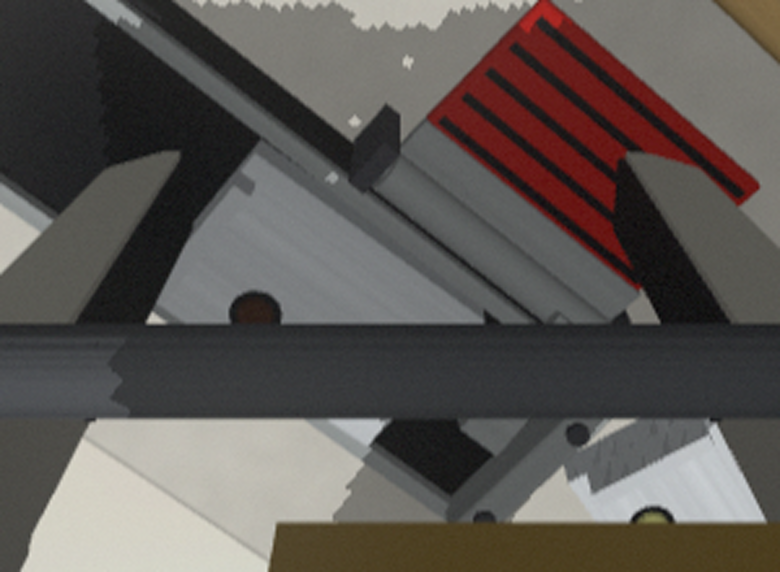

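Emit:
{"op": "jog_arm", "data": {
  "commands": [-0.85, -0.0031, -0.0026, 0, 0, -0.85, 0, 0, -0.02, 0, -0.85, 0, 0, -0.04, 0, -0.6, 0, 0, -0.04, -3.5, -0.3, 0, 0, 0, -3.5, -0.3, 0, 0, 0, 0, -0.3, 0, 0, 0, 0]
}}

```text
t: 8.33
tool_pos: [0.5491, 0.1103, 0.1362]
orientation: [2.858, -1.303, -0.002]
force: [-0.7, 0.4, -1.2]
opening: 0.064
```

Run:
```python
from h import *
plan(30.5,46,.036,-43)
p=shot('wrist','wrist6.png')
a=p['img']; cv2.imwrite('pics/w6.png',cv2.resize(a[150:350,200:460],None,fx=3,fy=3,interpolation=cv2.INTER_CUBIC))
```

```text
t 8.3333 cur stand [29.3 36.2] z 0.1362 yaw -43.11 F [-0.7  0.4 -1.2] open 0.064
shift tool [-0.0058 -0.0081  0.1002] turn -0.11 stand -y in tool [0.683 0.73  0.001] tilt [-0.002 -0.    -1.   ]
```

View pics/w6.png

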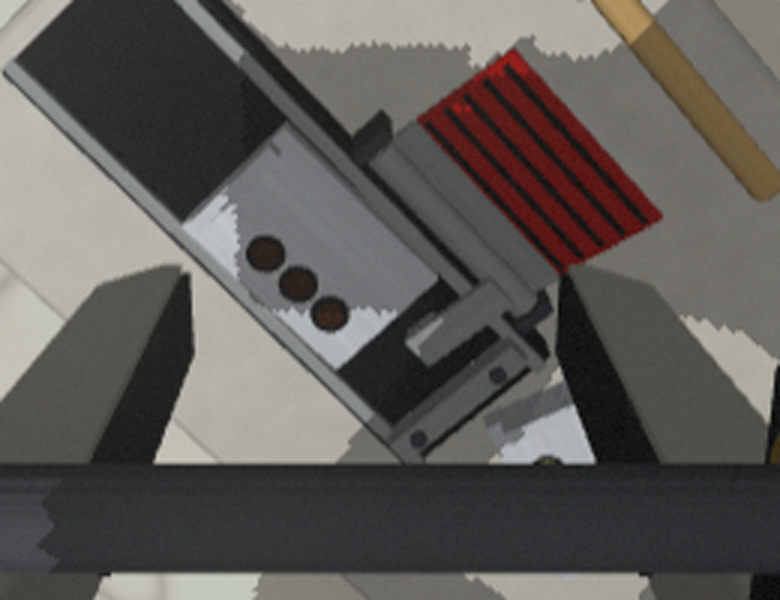

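Run:
```python
from h import *
from scipy.optimize import least_squares
p=robot.read_camera('wrist')
c,s=np.cos(np.radians(24)),np.sin(np.radians(24))
P=[((62+18*c,36,45+18*s),(371.7,166),1),((62+18*c,-24,45+18*s),(420.7,221.7),1),((62-18*c,36,45-18*s),(339.3,190.7),1),((62-18*c,-24,45-18*s),(387.3,241),1),((-21.5,-30,30),(331.7,290),1)]
S=[((-20,-30,38),(313.3,274)),((20,-30,38),(346.7,241.7)),((-20,30,38),(261,223.3))]
def W(v,q):
    x,y,th=v; C,Sn=np.cos(th),np.sin(th); q=np.array(q)/1000
    return [x+C*q[0]-Sn*q[1],y+Sn*q[0]+C*q[1],q[2]]
f=lambda v:np.concatenate([w*(proj(p,W(v,q))-np.array(u)) for q,u,w in P])
v0=np.load('stand.npy'); print(v0); print(np.round(f(v0).reshape(-1,2),1))
r=least_squares(f,v0,loss='soft_l1'); v=r.x; print('stand',v,np.degrees(v[2])); print(np.round(f(v).reshape(-1,2),1))
for v in (v0,v):
  g=lambda u:np.concatenate([proj(p,W(v,np.array(q)+[u[0]*1000,u[1]*1000,0]))-np.array(x) for q,x in S])
  r2=least_squares(g,[0,.03],loss='soft_l1'); print('slide',r2.x); print(np.round(g(r2.x).reshape(-1,2),1))
```

```text
[ 0.51619615  0.07727322 -0.10283171]
[[ 1.4 -0.5]
 [ 3.6  0.3]
 [-0.1 -0.1]
 [ 0.9  1. ]
 [ 1.7  1.4]]
stand [ 0.51570249  0.07850126 -0.10708876] -6.135733735620116
[[ 0.2 -0.9]
 [ 2.2  0.2]
 [-1.3 -0.6]
 [-0.5  0.8]
 [ 0.1  1. ]]
slide [0.00064568 0.02911692]
[[-1.1 -1.6]
 [ 0.5  0.7]
 [ 0.3  0.2]]
slide [0.00113042 0.02790411]
[[-1.2 -1.5]
 [ 0.5  0.9]
 [ 0.4  0.1]]
```

Emit:
{"op": "jog_arm", "data": {
  "commands": [-0.3, -0.0065, -0.0088, 0, 0, -0.3, 0, 0, 0.025, 0, -0.3, 0, 0, 0.025, 0, -0.3, 0, 0, 0.02, 0, -0.3, 0, 0, 0.01, 0, -0.3, 0, 0, 0.01, 0, -0.3, 0, 0, 0.009, 0, -0.3, 0, 0, 0, 0, -0.3, 0, 0, 0, 0]
}}

```text
t: 9.18
tool_pos: [0.552, 0.1212, 0.0385]
orientation: [2.859, -1.301, -0.001]
force: [-5.2, -0.2, 5.2]
opening: 0.0603
```

Run:
```python
from h import *
plan(30.5,46,.036,-43)
p=shot('wrist','wrist7.png')
a=p['img']; cv2.imwrite('pics/w7.png',cv2.resize(a[180:400,170:470],None,fx=2.6,fy=2.6,interpolation=cv2.INTER_CUBIC))
```

```text
t 9.1833 cur stand [31.2 47.3] z 0.0385 yaw -43.03 F [-5.2 -0.2  5.2] open 0.0603
shift tool [0.0004 0.0014 0.0025] turn -0.03 stand -y in tool [0.682 0.731 0.   ] tilt [-0.001  0.    -1.   ]
```

View pics/w7.png

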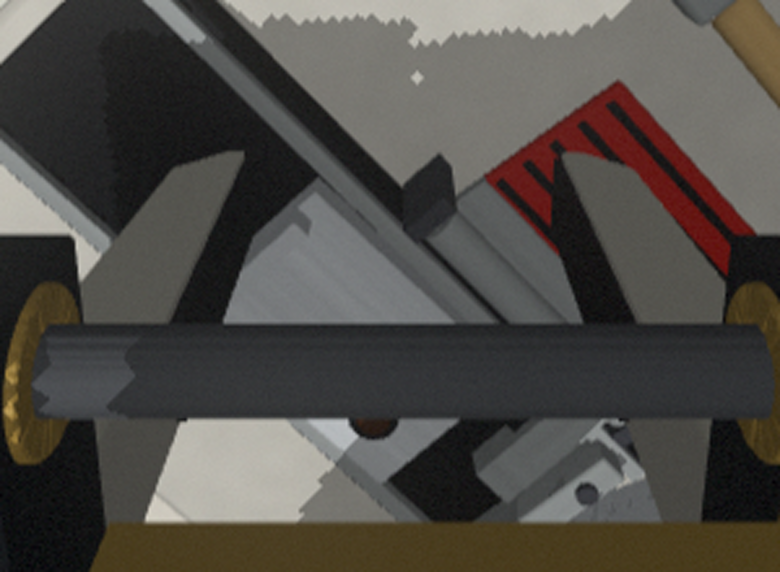

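Emit:
{"op": "jog_arm", "data": {
  "commands": [-0.3, 0, 0, 0.002, 0, -0.3, 0, 0, 0, 0, -0.3, 0.0022, 0.0024, 0, 0, -0.3, 0.0022, 0.0024, 0, 0, -0.3, 0.0022, 0.0024, 0, 0, -0.3, 0.0022, 0.0024, 0, 0, -0.3, 0.0022, 0.0024, 0, 0, -0.3, 0.0022, 0.0024, 0, 0, -0.3, 0.0022, 0.0024, 0, 0, -0.3, 0.0022, 0.0024, 0, 0, -0.3, 0, 0, 0, 0]
}}

```text
t: 10.15
tool_pos: [0.5501, 0.0946, 0.0369]
orientation: [-2.859, 1.301, -0.002]
force: [-0.7, 1.9, 5.6]
opening: 0.0606
```

Run:
```python
from h import *
plan(30.5,46,.036,-43)
p=shot('wrist','wrist8.png')
a=p['img']; cv2.imwrite('pics/w8.png',cv2.resize(a[180:400,170:470],None,fx=2.6,fy=2.6,interpolation=cv2.INTER_CUBIC))
```

```text
t 10.15 cur stand [31.9 20.7] z 0.0369 yaw -43.04 F [-0.7  1.9  5.6] open 0.0606
shift tool [-0.0183 -0.0175  0.0009] turn -0.04 stand -y in tool [ 0.683  0.731 -0.   ] tilt [ 0.002  0.    -1.   ]
```

View pics/w8.png

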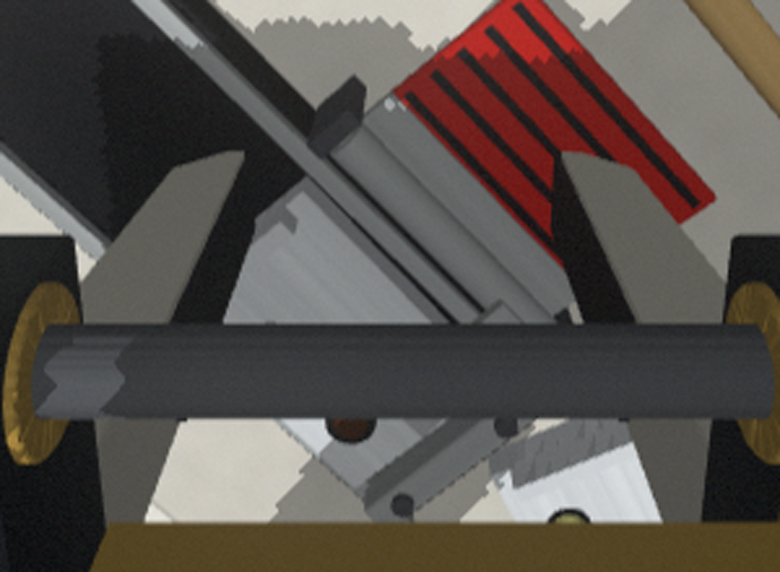

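Emit:
{"op": "jog_arm", "data": {
  "commands": [-0.3, 0.0007, 0.0007, 0, 0, -0.3, 0.0007, 0.0007, 0, 0, -0.3, 0.0007, 0.0007, 0, 0, -0.3, 0.0007, 0.0007, 0, 0, -0.3, 0, 0, 0, 0]
}}

```text
t: 10.62
tool_pos: [0.5496, 0.0912, 0.0367]
orientation: [-2.859, 1.3, -0.002]
force: [1.0, 4.1, 5.2]
opening: 0.0603
```

Emit:
{"op": "jog_arm", "data": {
  "commands": [-0.3, 0.0007, 0.0007, 0, 0, -0.3, 0, 0, 0, 0]
}}

```text
t: 10.78
tool_pos: [0.5495, 0.0905, 0.0367]
orientation: [-2.858, 1.3, -0.001]
force: [0.3, 4.6, 5.6]
opening: 0.0607
```

Emit:
{"op": "jog_arm", "data": {
  "commands": [-0.3, 0.0007, 0.0007, 0, 0, -0.3, 0, 0, 0, 0]
}}

```text
t: 10.95
tool_pos: [0.5495, 0.0903, 0.0367]
orientation: [-2.857, 1.3, -0.001]
force: [-0.0, 8.7, 5.2]
opening: 0.0602
```

Run:
```python
from h import *
plan(30.5,46,.036,-43)
p=shot('wrist','wrist9.png')
a=p['img']; cv2.imwrite('pics/w9.png',cv2.resize(a[180:400,170:470],None,fx=2.6,fy=2.6,interpolation=cv2.INTER_CUBIC))
```

```text
t 10.95 cur stand [31.7 16.4] z 0.0367 yaw -43.03 F [-0.   8.7  5.2] open 0.0602
shift tool [-0.0211 -0.0208  0.0008] turn -0.03 stand -y in tool [ 0.682  0.731 -0.002] tilt [ 0.001  0.002 -1.   ]
```

View pics/w9.png

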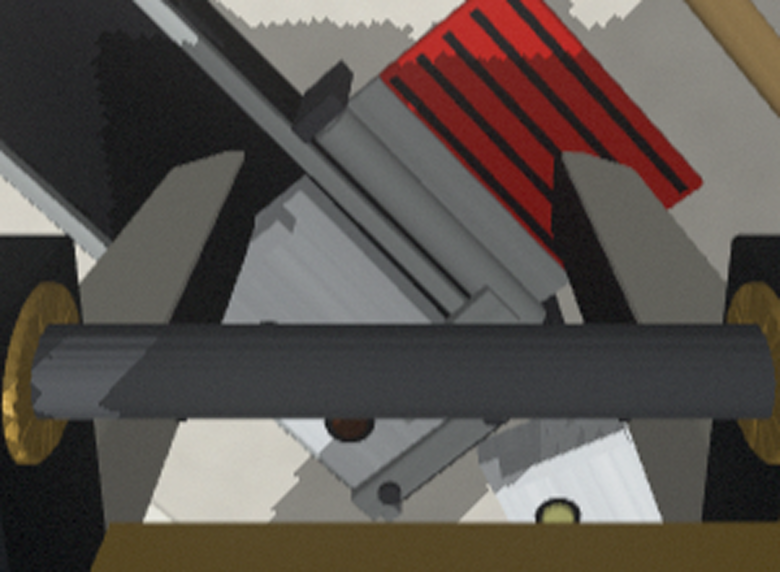

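Emit:
{"op": "jog_arm", "data": {
  "commands": [-0.3, 0.0007, 0.0007, 0, 0, -0.3, 0, 0, 0, 0]
}}

```text
t: 11.17
tool_pos: [0.5493, 0.09, 0.0367]
orientation: [-2.856, 1.299, 0.0]
force: [0.1, 11.1, 5.8]
opening: 0.0605
```

Emit:
{"op": "jog_arm", "data": {
  "commands": [-0.3, 0.0007, 0.0007, 0, 0, -0.3, 0, 0, 0, 0, -0.3, 0, 0, 0, 0]
}}

```text
t: 11.42
tool_pos: [0.5493, 0.0899, 0.0368]
orientation: [-2.855, 1.299, 0.001]
force: [-0.8, 16.4, 5.7]
opening: 0.0609
```

Emit:
{"op": "jog_arm", "data": {
  "commands": [-0.3, -0.0014, -0.0014, 0, 0, -0.3, -0.0014, -0.0014, 0, 0, -0.3, -0.0014, -0.0014, 0, 0, -0.3, 0, 0, 0, 0]
}}

```text
t: 11.75
tool_pos: [0.5494, 0.0924, 0.0363]
orientation: [2.859, -1.3, 0.001]
force: [0.8, -2.3, 4.6]
opening: 0.0602
```

Run:
```python
from h import *
plan(30.5,46,.036,-43)
p=shot('wrist','wrist10.png')
a=p['img']; cv2.imwrite('pics/w10.png',cv2.resize(a[180:400,170:470],None,fx=2.6,fy=2.6,interpolation=cv2.INTER_CUBIC))
```

```text
t 11.75 cur stand [31.5 18.4] z 0.0363 yaw -43.03 F [ 0.8 -2.3  4.6] open 0.0602
shift tool [-0.0195 -0.0195  0.0003] turn -0.03 stand -y in tool [0.682 0.731 0.001] tilt [ 0.    -0.001 -1.   ]
```

View pics/w10.png

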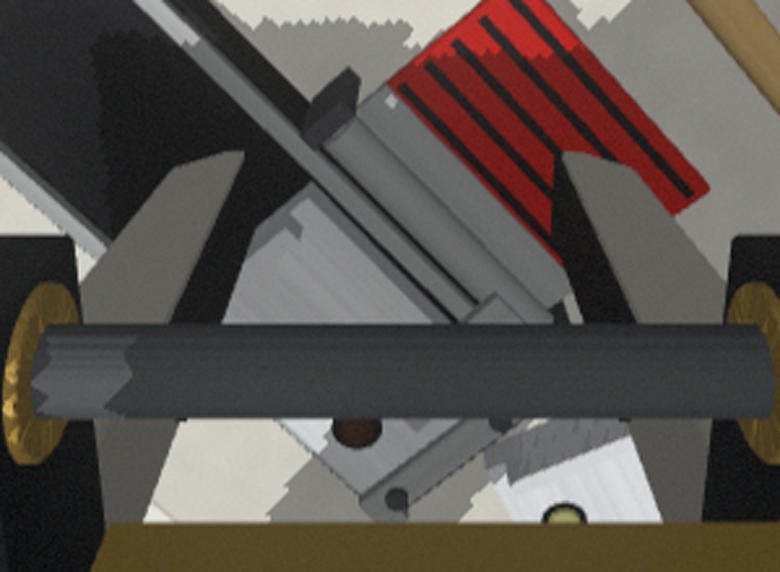

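Emit:
{"op": "jog_arm", "data": {
  "commands": [-0.3, 0, 0, -0.003, 0, -0.3, 0, 0, -0.003, 0, -0.3, 0, 0, -0.003, 0, -0.3, 0, 0, -0.003, 0, -0.3, 0, 0, -0.006, 0, -0.3, 0, 0, -0.02, 0, -0.3, 0, 0, -0.04, 0, -0.3, 0, 0, -0.04, 0, -0.3, 0, 0, -0.03, 0, -0.3, 0, 0, 0, 0]
}}

```text
t: 12.63
tool_pos: [0.5531, 0.0937, 0.1929]
orientation: [-2.854, 1.298, -0.016]
force: [1.4, 0.1, 0.5]
opening: 0.0602
```

Run:
```python
from h import *
plan(30.5,46,.036,-43)
p=shot('wrist','wrist11.png')
a=p['img']; cv2.imwrite('pics/w11.png',cv2.resize(a[150:350,220:440],None,fx=3,fy=3,interpolation=cv2.INTER_CUBIC))
p=shot('scene','s11.png')
a=p['img']; cv2.imwrite('pics/s11c.png',cv2.resize(a[130:290,270:440],None,fx=3.7,fy=3.7,interpolation=cv2.INTER_CUBIC))
```

```text
t 12.6333 cur stand [35.  20.1] z 0.1929 yaw -43.0 F [1.4 0.1 0.5] open 0.0602
shift tool [-0.0221 -0.0143  0.1569] turn -0.0 stand -y in tool [ 0.682  0.731 -0.002] tilt [ 0.012  0.001 -1.   ]
```

View pics/w11.png

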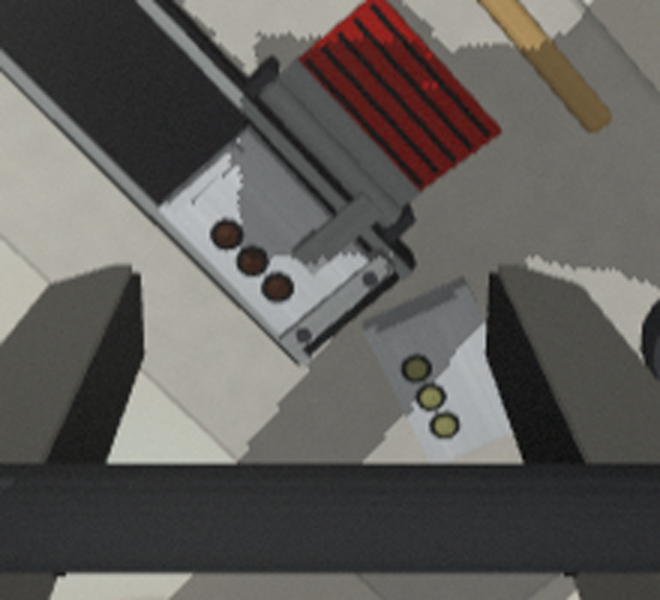

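View pics/s11c.png

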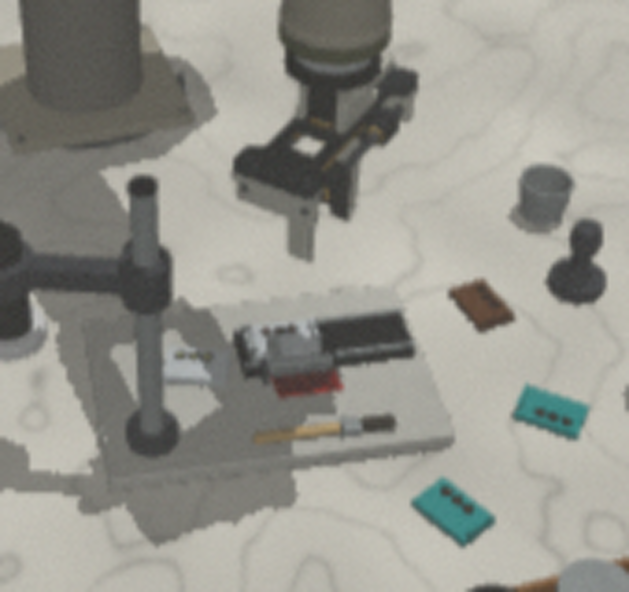

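Run:
```python
from h import *
print(robot.close_job()); print(robot.read_state()['t'])
```

```text
the job is handed in; nothing more can be done
None
the job is handed in; nothing more can be done
```

The slide is loaded fully home against the end stop with the clip clamped on it. I handed the job in at about 12.7 s.

- **How it was done:** One fingertip held the red thumb plate down while the other pushed the slide's trailing end, in two strokes. The plate was let up once, between the strokes, with the slide's leading end still about 8 mm short of the jaw. It was then pressed again for the final stroke.
- **Seating:** At the stop the push force rose to about 16 N while the tool stopped advancing. I backed the pushing finger off about 2.5 mm with the plate still held, then lifted slowly so the clip came down.
- **Last checks:** The final pictures show no gap between the slide and the stop, the jaw foot resting on the slide, and the spare slide and brush unmoved. The gripper was clear at about 0.19 m height, reading only noise-level force.
- **Not checked:** The clip's joint angle and any last fraction of a millimetre of gap were judged only from pictures and force, not measured. My two fits of the stand's position differed by about 1 mm.

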